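Put the bun stamps away and click the case shut

TASK

Put every bun stamp that is out on the bench away in the stamp case: press each into the cutout of its own shape until it is fully home, its white die flush with the insert. Then swing the lid over and press its free edge down past the spring catch until it clicks shut, leaving everything else on the bench where it is.

Things in the scene. Friction and masses are not known exactly. Their poses are not given: they have to be found in the camera images.
- stamp_round: bun stamp, 0.13 to 0.21 kg, white die and red grip, may be absent (None). From above the die is a disc 60 mm in diameter; 24 mm thick, lowest 5 mm tapering in 2.5 mm. On it an upright grip bar 18 mm thick (x), 50 mm long (y), 24 to 58 mm above the underside. Origin: centre of the underside, z up; stands upright on the bench.
- stamp_square: bun stamp, 0.13 to 0.21 kg, white die and blue grip, may be absent (None). From above the die is a square 50 x 50 mm; 24 mm thick, lowest 5 mm tapering in 2.5 mm. On it an upright grip bar 18 mm thick (x), 50 mm long (y), 24 to 58 mm above the underside. Origin: centre of the underside, z up; stands upright on the bench.
- stamp_long: bun stamp, 0.13 to 0.21 kg, white die and green grip, may be absent (None). From above the die is a rectangle 44 mm (along x) x 76 mm (along y); 24 mm thick, lowest 5 mm tapering in 2.5 mm. On it an upright grip bar 18 mm thick (x), 50 mm long (y), 24 to 58 mm above the underside. Origin: centre of the underside, z up; stands upright on the bench.
- stamp_cross: bun stamp, 0.13 to 0.21 kg, white die and yellow grip, may be absent (None). From above the die is an equal-armed cross, 70 mm from arm end to arm end, arms 24 mm wide, along x and y; 24 mm thick, lowest 5 mm tapering in 2.5 mm. On it an upright grip bar 18 mm thick (x), 50 mm long (y), 24 to 58 mm above the underside. Origin: centre of the underside, z up; stands upright on the bench.
- stamp_bar: bun stamp, 0.13 to 0.21 kg, white die and orange grip, may be absent (None). From above the die is a narrow bar 24 mm (along x) x 76 mm (along y); 24 mm thick, lowest 5 mm tapering in 2.5 mm. On it an upright grip bar 18 mm thick (x), 50 mm long (y), 24 to 58 mm above the underside. Origin: centre of the underside, z up; stands upright on the bench.
- stamp_tee: bun stamp, 0.13 to 0.21 kg, white die and black grip, may be absent (None). From above the die is a T in a 70 x 70 mm square: 24 mm wide stem along y, 24 mm wide cross-bar along x at the +y end; 24 mm thick, lowest 5 mm tapering in 2.5 mm. On it an upright grip bar 18 mm thick (x), 50 mm long (y), 24 to 58 mm above the underside. Origin: centre of the underside, z up; stands upright on the bench.
- slot_round (a point): centre of the FLOOR of the round cutout, 24 mm below the insert's top, 26 mm above the bench; axes of the case. The stamp may be turned any way. Sprung pads in the +x and -x walls, 11 mm below the top, hold the stamp up until it is pushed in with 5 to 12 N. Fully home, its underside is on this floor, its die flush, its grip 34 mm out of the insert.
- slot_square (a point): centre of the FLOOR of the square cutout, 24 mm below the insert's top, 26 mm above the bench; axes of the case. Fits at every quarter turn. Sprung pads in the +x and -x walls, 11 mm below the top, hold the stamp up until it is pushed in with 5 to 12 N. Fully home, its underside is on this floor, its die flush, its grip 34 mm out of the insert.
- slot_long (a point): centre of the FLOOR of the long cutout, 24 mm below the insert's top, 26 mm above the bench; axes of the case. The long side lies along the case's y (either way round). Sprung pads in the +x and -x walls, 11 mm below the top, hold the stamp up until it is pushed in with 5 to 12 N. Fully home, its underside is on this floor, its die flush, its grip 34 mm out of the insert.
- slot_cross (a point): centre of the FLOOR of the cross cutout, 24 mm below the insert's top, 26 mm above the bench; axes of the case. Fits at every quarter turn, arms along the case's x and y. Sprung pads in the +x and -x walls, 11 mm below the top, hold the stamp up until it is pushed in with 5 to 12 N. Fully home, its underside is on this floor, its die flush, its grip 34 mm out of the insert.
- slot_bar (a point): centre of the FLOOR of the bar cutout, 24 mm below the insert's top, 26 mm above the bench; axes of the case. The long side lies along the case's y (either way round). Sprung pads in the +x and -x walls, 11 mm below the top, hold the stamp up until it is pushed in with 5 to 12 N. Fully home, its underside is on this floor, its die flush, its grip 34 mm out of the insert.
- slot_tee (a point): centre of the FLOOR of the tee cutout, 24 mm below the insert's top, 26 mm above the bench; axes of the case. It fits one way only: the stamp's x and y along the case's, cross-bar at the case's +y side. Sprung pads in the +x and -x walls, 11 mm below the top, hold the stamp up until it is pushed in with 5 to 12 N. Fully home, its underside is on this floor, its die flush, its grip 34 mm out of the insert.
- case: stamp case fixed to the bench: blue shell, grey rigid insert, 295 mm (x) x 200 mm (y), 50 mm high to the insert's flat top; origin: centre of the underside. Two rows (y) of three (x) cutouts 95 mm apart, each 1.5 mm wider than its die all round. The lid is hinged along the +y rim; the red spring catch stands outside the middle of the -y rim and rises to 83 mm above the bench.
- lid (a joint): lid angle, rad: 0 shut and caught, 1.57 upright, 1.9 fully open; it starts open, over the +y side. The stiff hinge holds it where it is left (2 to 4 N at the free edge moves it). Let down, it stops on the catch at about 0.08; 8 to 15 N down at the free edge takes it past with a click, and it stays at 0. A stamp standing up in its cutout keeps it from shutting.
- lid_hinge (a point): middle of the lid's hinge axis, 51 mm above the bench; the axis runs along the case's x. The lid is a shell with blue sides and a clear window, 200 mm from hinge to free edge and 295 mm wide; its flat outer face lies 44 mm above the hinge axis when shut (44 mm beyond it, away from the case, when upright), with 40 mm of room inside.
- lid_edge (a point): the place to press: on the lid's OUTER face (its top when shut), middle of the free edge, 12 mm in from that edge and 188 mm from the hinge axis. It swings with the lid; 95 mm above the bench when shut.
- cutter: steel ring-shaped dough cutter, 60 mm across, 35 mm high; a bystander, to be left where it is. Origin: centre of its underside (tools: underside, about the middle).
- bun_a: baked bun, 74 mm across, 42 mm high; a bystander, to be left where it is. Origin: centre of its underside (tools: underside, about the middle).
- bun_b: baked bun, 74 mm across, 42 mm high; a bystander, to be left where it is. Origin: centre of its underside (tools: underside, about the middle).
- jar: jar with a steel cap, 60 mm across, 85 mm high; a bystander, to be left where it is. Origin: centre of its underside (tools: underside, about the middle).
- spatula: spatula lying on the bench; a bystander, to be left where it is. Origin: centre of its underside (tools: underside, about the middle).
- beaker: steel beaker, 72 mm across, 85 mm high; a bystander, to be left where it is. Origin: centre of its underside (tools: underside, about the middle).
There are look-alikes about, which are no part of the job. Leave any yellow look-alike of the stamp_bar alone. Leave any purple look-alike of the stamp_cross alone.

How it is judged:
By the outcome, as a careful person would: the job done as asked, in the order asked, and still so for the second after the job is handed in, with the robot touching nothing.
Of stamp_round, stamp_square, stamp_long, stamp_cross, stamp_bar, stamp_tee only 4 to 6 are there at a start; the rules pass over those that are not, and their reading is None.
At some moment in a run one of stamp_round, stamp_square, stamp_long, stamp_cross, stamp_bar, stamp_tee may be knocked a few centimetres aside while the robot is not near it.
It also fails if it takes over 210 s, if anything falls off the work surface, if the arm or the gripper's body presses on something with over 40 N, if the wrist force passes 120 N, or if a joint passes its speed limit or range.

ROBOT

A 6-joint arm with a two-finger parallel gripper is mounted at the origin on the work surface. World frame = base frame: x ahead of the robot, y to its left, z up, the work surface at z = 0. Lengths are in m, angles in degrees, forces in N, time in s.
With the tool pointing down it reaches from about 0.35 to 0.975 m from the base axis. Payload 17.4 kg.
Tool frame: the origin (TCP) lies midway between the tips of the shut fingers; the grasp point (between the pads) lies 19 mm behind it (arm.hold_point_z is the distance from the TCP to the grasp point, in m); z points along the fingers, y is the line along which they close (so a half turn about z gives the same grasp; the last joint's range is limited). The gripper opens to 85 mm and grips with 20 to 120 N. Pads are 22 mm wide; open, the fingers measure 114 mm over their backs; the gripper's body (76 mm by 85 mm) begins 54 mm behind the grasp point. The pads swing forward as they close: fully open they stand 13 mm farther back than shut.
Start: joints at [-68.4, 6.646, 82.598, -0, 90.757, -2.166], TCP at [0.272, -0.618, 0.231] pointing down, gripper open.
Joint ranges: [-162.19, 162.19], [-47.58, 125.68], [4.15, 143.07], [-65.23, 245.23], [0.69, 171.88], [-170.13, 170.13]. Speed limits (degrees/s): [108.29, 108.29, 127.2, 180, 180, 180].

INTERFACE

Orientations are given as a 3x3 rotation matrix whose columns are the frame's x, y, z axes.
In Python, from bench import arm gives the robot as it stands. Calls block until the motion is done:
- arm.goto(position, orientation): joint-space move of the TCP to a pose.
- arm.move_straight(position, ori=None, vel=0.15, until_force=None): straight line of the TCP; ori=None keeps the orientation; vel is the mean speed in m/s. With until_force (N) it stops when the force on the tool has changed by that much, and returns True; else False.
- arm.set_joints(angles): joint-space move.
- arm.set_gripper(opening, grip_force=None): finger opening in m; grip_force is the grip in N (None keeps the last); returns when the fingers have stopped.
- arm.wait(seconds).
- arm.inverse_kinematics(position, orientation): joint angles nearest the present ones, or None.
- arm.grab_frame(name): name is "scene" or "top" or "wrist"; returns the picture (480x640x3 uint8, red, green, blue); there is no depth.
- arm.camera_params(name): a dict with "fx", "fy", "cx", "cy" (pixels), "distortion" ([k1, k2, p1, p2, k3] as OpenCV has them; the pictures are not rectified), "origin" and "orientation" of the camera in the world. Camera axes: x right, y up, looking along -z (the intrinsics and any distortion apply to the point x, -y, -z); pixel columns grow to the right and rows downward; lengths in m; the calibration is good to about 2 mm. A picture is of the moment at which its call begins: read the wrist's pose just before it. camera_params takes no time and is no camera call; for the wrist camera it gives the pose at the moment of the call.
A pose or a line that the arm cannot do raises arm.IKError and nothing moves.
- arm.hand_in(): hands the job in; it is judged then, once.
Trained networks look in the newest picture that a camera, given by its name, has taken for a name from the list of things; names that differ only in an ending like _2 or _b are one class to them, and where a whole thing is asked for, a point or a joint stands for the part that bears it (a point fixed in the world has none). Each returns a list of dicts, best first, with "conf" (0 to 1); they miss things now and then, are a little off and sometimes report something else, mostly with a low value. They report only what shows in the picture. A call takes as long as a camera call. They do not tell look-alikes from the thing itself.
- arm.trace(camera, name): "pixels" (480x640 bool, what is visible of it) and "centre" ([column, row] in pixels, amid what is visible of it).
- arm.spot_point(camera, name): "centre" ([column, row] in pixels: a listed point, or the origin of a listed thing).
Readings, each from a call of its own:
- arm.read_t(): time.
- arm.read_joint_pos(): joint angles.
- arm.read_joint_velocities(): joint speeds.
- arm.read_effort(): joint torques, N m.
- arm.read_tool_pos(): TCP position.
- arm.read_orientation(): TCP orientation.
- arm.read_ft_force(): force on the tool from outside, world axes, zero at the start.
- arm.read_moment(): the same for the moment, N m.
- arm.read_width(): finger opening in m.
- arm.read_gripper_force(): force on a finger pad.
Only numpy, scipy, OpenCV 4.12 (cv2) and the standard library are available. Lean on these libraries where they do the work, as an engineer would, in place of code of your own. Each camera call takes 0.05 s, during which the arm holds its last target. There are 200 camera calls.

## Working session

There is one attempt and no reset: what is moved stays moved. The work goes in short steps, each a Python script; the robot and the scene stay as the last script left them, time stands still between calls to the robot, and variables do not carry over. Pictures are saved under pics/ and viewed, at most 14 in all, crops included, and the job is handed in when it is done.

```bash
mkdir -p pics; ls
python3 - <<'E'
from bench import arm
import cv2
for n in ["top","scene"]:
    p=arm.camera_params(n); print(n,p)
    cv2.imwrite(f"pics/{n}0.png",arm.grab_frame(n)[:,:,::-1])
E
```

```text
pics
top {'fx': 579.1906178806782, 'fy': 579.1906178806782, 'cx': 312.0343387368554, 'cy': 242.50976953480495, 'distortion': array([-0.05534448,  0.        ,  0.        ,  0.        ,  0.        ]), 'origin': array([ 0.45599252, -0.08464285,  1.17004665]), 'orientation': array([[-0.02554792,  0.99178608, -0.1253303 ],
       [-0.99954429, -0.02332665,  0.01915921],
       [ 0.0160783 ,  0.12576267,  0.99193006]])}
scene {'fx': 534.2242940879762, 'fy': 534.2242940879762, 'cx': 314.34170632996137, 'cy': 247.86298728222755, 'distortion': array([-0.16435742,  0.        ,  0.        ,  0.        ,  0.        ]), 'origin': array([ 1.52243977, -0.3061337 ,  0.79790671]), 'orientation': array([[ 0.20890909, -0.5801815 ,  0.78723975],
       [ 0.97793414,  0.12505064, -0.16735341],
       [-0.00134948,  0.80483027,  0.59350351]])}
```

View pics/top0.png

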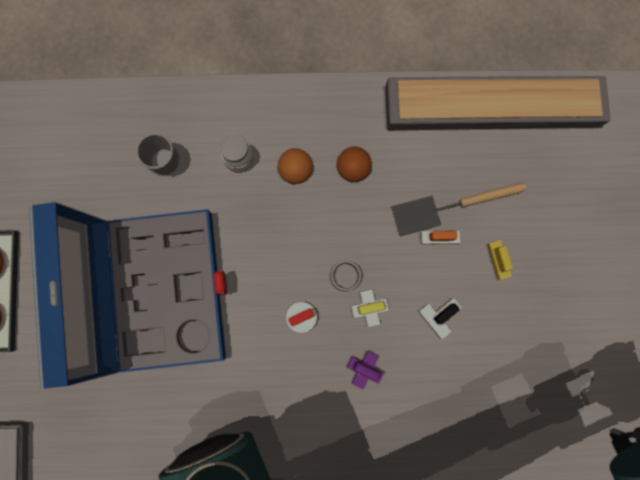

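View pics/scene0.png

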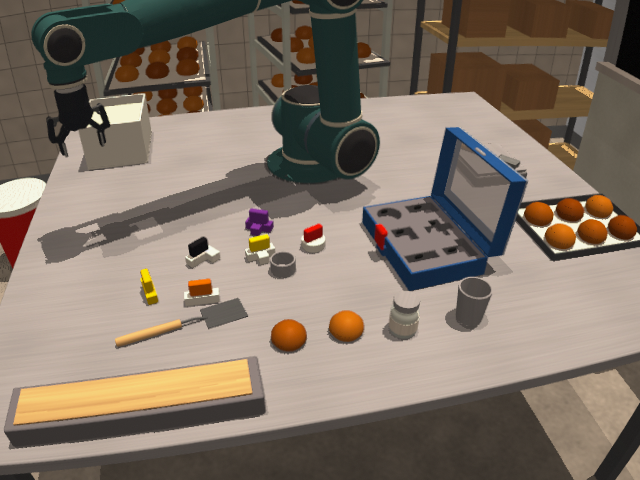

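Candidates in the top picture:
- **Red round:** (301,318).
- **Yellow-grip cross:** (370,308). The purple cross at (366,370) is a look-alike.
- **Orange bar:** (441,237). The yellow bar at (500,260) is a look-alike.
- **Black tee:** (440,318).

I see no blue or green stamp. The case is at the left with its lid open towards +y.

```bash
cat > h.py <<'E'
from bench import arm
import numpy as np, cv2
from scipy.optimize import minimize
def cam(n):
    p=arm.camera_params(n); K=np.array([[p['fx'],0,p['cx']],[0,p['fy'],p['cy']],[0,0,1.]])
    return K,np.array(p['distortion'],float),np.array(p['origin']),np.array(p['orientation'])@np.diag([1,-1,-1.])
def to_plane(c,px,z):
    K,D,o,R=c
    u=cv2.undistortPoints(np.array(px,float).reshape(-1,1,2),K,D).reshape(-1,2)
    d=np.c_[u,np.ones(len(u))]@R.T
    return (o+d*((z-o[2])/d[:,2])[:,None])[:,:2]
def project(c,P):
    K,D,o,R=c
    return cv2.projectPoints(np.asarray(P,float).reshape(-1,1,3),cv2.Rodrigues(R.T)[0],-R.T@o,K,D)[0].reshape(-1,2)
def rect(x0,x1,y0,y1): return np.array([[x0,y0],[x1,y0],[x1,y1],[x0,y1]])/1000
t=np.linspace(0,2*np.pi,33)[:-1]
DIE={'round':[np.c_[np.cos(t),np.sin(t)]*.03],'square':[rect(-25,25,-25,25)],'long':[rect(-22,22,-38,38)],
 'cross':[rect(-12,12,-35,35),rect(-35,35,-12,12)],'bar':[rect(-12,12,-38,38)],'tee':[rect(-12,12,-35,35),rect(-35,35,11,35)]}
COL={'round':(200,30,30),'square':(30,60,200),'long':(30,160,60),'cross':(230,200,40),'bar':(230,90,20),'tee':(20,20,20)}
def parts(s):
    out=[]
    for p in DIE[s]:
        out.append(np.vstack([np.c_[p,np.full(len(p),.024)],np.c_[p,np.full(len(p),.005)],np.c_[p*.93,np.zeros(len(p))]]))
    g=rect(-9,9,-25,25); out.append(np.vstack([np.c_[g,np.full(4,.024)],np.c_[g,np.full(4,.058)]]))
    return out
def render(c,pts,x,y,a,z=0,off=(0,0),S=4,shape=(1,1)):
    R=np.array([[np.cos(a),-np.sin(a),0],[np.sin(a),np.cos(a),0],[0,0,1]])
    m=np.zeros((shape[0]*S,shape[1]*S),np.uint8)
    for p in pts:
        q=((project(c,p@R.T+[x,y,z])-off+.5)*S-.5)
        cv2.fillConvexPoly(m,cv2.convexHull(np.round(q*16).astype(np.int32)),255,shift=4)
    return cv2.GaussianBlur(m,(0,0),S*.6)/255.
def fit(c,mask,s,z=0,yaws=None):
    """pose x,y,yaw of a stamp from its whole mask"""
    ys,xs=np.where(mask); r0,c0=max(ys.min()-15,0),max(xs.min()-15,0)
    sub=mask[r0:ys.max()+15,c0:xs.max()+15].astype(np.float32); S=4 if sub.size<20000 else 2
    big=cv2.GaussianBlur(cv2.resize(sub,None,fx=S,fy=S,interpolation=cv2.INTER_LINEAR),(0,0),S*.6)
    x0=to_plane(c,[[xs.mean(),ys.mean()]],z+.025)[0]; P=parts(s)
    def f(v): return np.abs(render(c,P,v[0]/1e3,v[1]/1e3,v[2]/50,z,(c0,r0),S,sub.shape)-big).sum()/big.sum()
    best=None
    for a in (np.arange(0,360,30) if yaws is None else yaws):
        v=[x0[0]*1e3,x0[1]*1e3,np.radians(a)*50]
        r=minimize(f,v,method='Nelder-Mead',options=dict(initial_simplex=np.array([v]*4)+np.array([[0,0,0],[8,0,0],[0,8,0],[0,0,12]]),xatol=.05,fatol=1e-4,maxiter=120))
        if best is None or r.fun<best.fun: best=r
    return np.r_[best.x[:2]/1e3,np.degrees(best.x[2]/50)%360],best.fun
def find(camn,s,img):
    """detections of stamp s with the right grip colour; [(conf,mask,centre,fraction of grip-coloured pixels)]"""
    out=[]
    hsv=cv2.cvtColor(img,cv2.COLOR_RGB2HSV)
    for d in arm.trace(camn,'stamp_'+s):
        h=hsv[d['pixels']]; sat=h[(h[:,1]>110)&(h[:,2]>40)]
        out.append((d['conf'],d['pixels'],d['centre'],len(sat)/max(1,len(h)),np.median(sat[:,0]) if len(sat) else -1))
    return out
E
python3 - <<'E'
from h import *
img=arm.grab_frame('top'); c=cam('top')
for s in DIE:
    for d in find('top',s,img):
        r=fit(c,d[1],s) if d[0]>.4 else ''
        print(s,round(d[0],2),np.round(d[2]),int(d[1].sum()),round(d[3],2),d[4],r)
for n,z in [('slot_'+s,.026) for s in DIE]+[('lid_hinge',.051),('case',0),('lid_edge',.24),('jar',0),('beaker',0),('cutter',0)]:
    print(n,[(round(d['conf'],2),np.round(d['centre'],1),np.round(to_plane(c,[d['centre']],z)[0],4)) for d in arm.spot_point('top',n)[:2]])
w=arm.camera_params('wrist'); R=arm.read_orientation(); T=arm.read_tool_pos()
print(w['fx'],w['distortion'],'cam in tool',R.T@(w['origin']-T),R.T@w['orientation'])
E
```

```text
round 0.68 [297. 316.] 692 0.31 1.0 (array([ 0.45531591, -0.0823161 ,  3.18025886]), np.float64(0.07266266557562472))
cross 0.68 [368. 308.] 753 0.28 28.0 (array([ 0.46814763, -0.21647991, 10.7961087 ]), np.float64(0.06850169190180877))
bar 0.86 [499. 260.] 643 0.96 23.0 (array([  0.55718647,  -0.48364184, 102.20783333]), np.float64(0.1086190268425534))
bar 0.68 [438. 237.] 515 0.48 11.0 (array([  0.60623686,  -0.36506349, 180.59149817]), np.float64(0.0769227577612385))
tee 0.79 [441. 315.] 744 0.0 -1 (array([ 0.45250661, -0.36395786, 35.4459909 ]), np.float64(0.1372989910887394))
slot_round [(0.79, array([193.1, 335.8]), array([0.4225, 0.1301]))]
slot_square [(0.73, array([187.1, 287.9]), array([0.5162, 0.1417]))]
slot_long [(0.62, array([145.1, 344.5]), array([0.4077, 0.224 ])), (0.51, array([460.3, 204.8]), array([ 0.6704, -0.4088]))]
slot_cross [(0.78, array([140.1, 295.6]), array([0.5031, 0.2345]))]
slot_bar [(0.72, array([185.6, 240.4]), array([0.6107, 0.1448]))]
slot_tee [(0.82, array([137.2, 247.2]), array([0.5993, 0.2413]))]
lid_hinge [(0.8, array([111.1, 295.3]), array([0.5039, 0.2838])), (0.23, array([368.5, 303.7]), array([ 0.476, -0.212]))]
case [(0.97, array([167.7, 292.3]), array([0.5096, 0.186 ]))]
lid_edge [(0.89, array([ 41.3, 296.4]), array([0.4964, 0.335 ])), (0.6, array([444.5, 313.5]), array([ 0.4536, -0.3124]))]
jar [(0.6, array([237.5, 157.6]), array([0.785 , 0.0429]))]
beaker [(0.64, array([164.1, 160. ]), array([0.7836, 0.1953])), (0.3, array([ 40.2, 296.6]), array([0.5065, 0.4456]))]
cutter [(0.53, array([344.4, 275.1]), array([ 0.5358, -0.1711])), (0.2, array([295.3, 163.7]), array([ 0.7693, -0.0768]))]
414.26667875944844 [-0.01625733  0.          0.          0.          0.        ] cam in tool [ 0.07592392  0.000271   -0.14233745] [[-5.42502404e-04  9.55045833e-01  2.96457691e-01]
 [ 9.99999729e-01  3.70764122e-04  6.35522481e-04]
 [ 4.97037222e-04  2.96457956e-01 -9.55045776e-01]]
```

```bash
cat >> h.py <<'E'
def down(yaw):
    a=np.radians(yaw); x=np.array([np.cos(a),np.sin(a),0]); z=np.array([0,0,-1.]); return np.c_[x,np.cross(z,x),z]
def shot(name):
    c=cam('wrist'); img=arm.grab_frame('wrist'); cv2.imwrite(f'pics/{name}.png',img[:,:,::-1]); np.savez(f'pics/{name}.npz',K=c[0],D=c[1],o=c[2],R=c[3]); return c,img
def load(name):
    d=np.load(f'pics/{name}.npz'); return (d['K'],d['D'],d['o'],d['R']),cv2.imread(f'pics/{name}.png')[:,:,::-1]
E
python3 - <<'E'
from h import *
arm.set_gripper(.05)
g={'tee':(.452,-.345),'bar':(.606,-.368),'cross':(.465,-.217),'round':(.452,-.09)}
ims=[]
for s,(x,y) in g.items():
    arm.goto([x,y-.0,.16],down(-90)); arm.wait(.2); c,im=shot('w_'+s)
    ims.append(cv2.resize(im,(400,300),interpolation=cv2.INTER_AREA))
cv2.imwrite('pics/mont1.png',np.vstack([np.hstack(ims[:2]),np.hstack(ims[2:])])[:,:,::-1])
arm.goto([.51,.15,.28],down(-90)); arm.wait(.2); shot('w_case')
print(arm.read_t(),arm.read_joint_pos())
E
```

```text
11.7083 [ 1.36395946e+01 -1.18478961e+01  9.60016800e+01 -7.69502731e-04
  9.58451183e+01 -1.66357963e+02]
```

View pics/mont1.png

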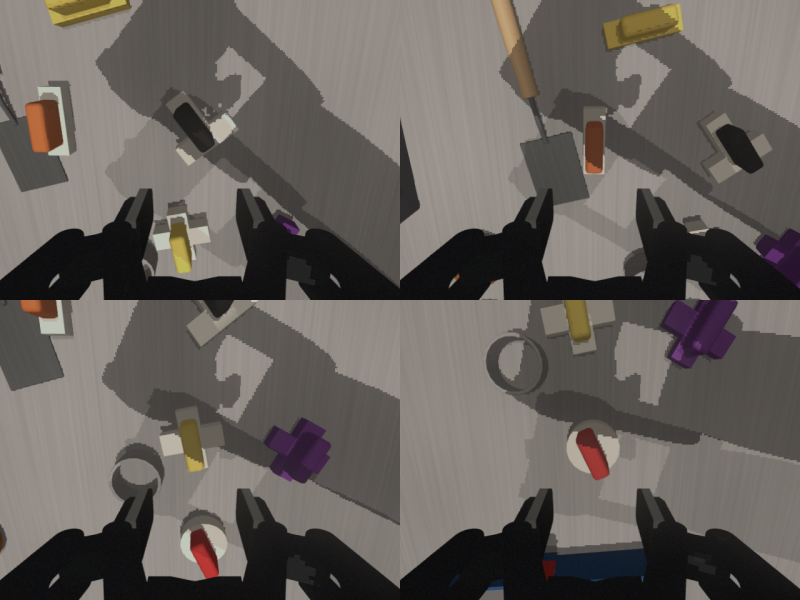

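View pics/w_case.png

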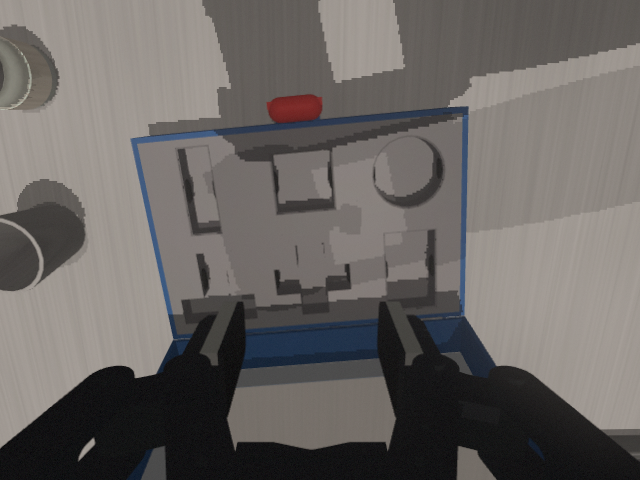

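The bench and case shots show heavy arm shadows, so I'll measure each stamp from its grip colour, which shadow barely affects. For the case I'll fit the cutout outlines over the network's slot points.

```bash
cat >> h.py <<'E'
GRIP=[parts('bar')[-1]]
HUE={'round':(0,6),'bar':(6,16),'cross':(20,34)}
def gripmask(img,s,near,rad=70):
    hsv=cv2.cvtColor(cv2.GaussianBlur(img,(3,3),0),cv2.COLOR_RGB2HSV).astype(int)
    if s=='tee': m=img.max(2)<62
    else:
        h=hsv[...,0]; lo,hi=HUE[s]; m=((h>=lo)&(h<=hi)|((s=='round')&(h>172)))&(hsv[...,1]>120)&(hsv[...,2]>35)
    yy,xx=np.mgrid[:480,:640]; m&=np.hypot(xx-near[0],yy-near[1])<rad
    m=cv2.morphologyEx(m.astype(np.uint8),cv2.MORPH_CLOSE,np.ones((3,3)))
    m=cv2.morphologyEx(m,cv2.MORPH_OPEN,np.ones((3,3)))
    n,l,st,_=cv2.connectedComponentsWithStats(m); return l==1+np.argmax(st[1:,4])
def fitgrip(c,mask,z=0,yaws=(0,45,90,135)):
    ys,xs=np.where(mask); o=np.array([xs.min()-12,ys.min()-12]); sub=mask[o[1]:ys.max()+12,o[0]:xs.max()+12].astype(np.float32); S=4
    big=cv2.GaussianBlur(cv2.resize(sub,None,fx=S,fy=S,interpolation=cv2.INTER_LINEAR),(0,0),S*.6)
    x0=to_plane(c,[[xs.mean(),ys.mean()]],z+.041)[0]
    def f(v): return np.abs(render(c,GRIP,v[0]/1e3,v[1]/1e3,v[2]/50,z,o,S,sub.shape)-big).sum()/big.sum()
    best=None
    for a in yaws:
        v=[x0[0]*1e3,x0[1]*1e3,np.radians(a)*50]
        r=minimize(f,v,method='Nelder-Mead',options=dict(initial_simplex=np.array([v]*4)+np.array([[0,0,0],[6,0,0],[0,6,0],[0,0,12]]),xatol=.03,fatol=1e-5,maxiter=150))
        if best is None or r.fun<best.fun: best=r
    return np.r_[best.x[:2]/1e3,np.degrees(best.x[2]/50)%180],best.fun
def outline(c,pts2,z,mat):
    q=np.array(pts2)@mat[0].T+mat[1]; return project(c,np.c_[q,np.full(len(q),z)])
E
python3 - <<'E'
from h import *
P0={'tee':(.452,-.345),'bar':(.606,-.368),'cross':(.465,-.217),'round':(.452,-.09)}
for s,p in P0.items():
    c,im=load('w_'+s); near=project(c,[[*p,.045]])[0]; m=gripmask(im,s,near); print(s,near,m.sum(),fitgrip(c,m))
c,im=load('w_case'); arm.grab_frame('wrist')
G={'round':(-1,-1),'square':(0,-1),'bar':(1,-1),'long':(-1,1),'cross':(0,1),'tee':(1,1)}
A=[];B=[]
for s,g in G.items():
    d=arm.spot_point('wrist','slot_'+s)
    if d: A.append(np.array(g)*[.095,.0475]); B.append(to_plane(c,[d[0]['centre']],.026)[0]); print(s,round(d[0]['conf'],2),np.round(B[-1],4))
A=np.array(A);B=np.array(B); a=A-A.mean(0);b=B-B.mean(0)
th=np.arctan2((a[:,0]*b[:,1]-a[:,1]*b[:,0]).sum(),(a*b).sum()); 
rot=lambda t:np.array([[np.cos(t),-np.sin(t)],[np.sin(t),np.cos(t)]])
t0=B.mean(0)-rot(th)@A.mean(0); print('net',t0,np.degrees(th)); print('res mm',np.round((B-(A@rot(th).T+t0))*1e3,1))
# gradient refinement
e=.0015; shapes={'round':[np.c_[np.cos(t),np.sin(t)]*.0315]}
def poly(l): return np.array(l)/1000
pol={'square':poly([(-26.5,-26.5),(26.5,-26.5),(26.5,26.5),(-26.5,26.5)]),'bar':poly([(-13.5,-39.5),(13.5,-39.5),(13.5,39.5),(-13.5,39.5)]),
'long':poly([(-23.5,-39.5),(23.5,-39.5),(23.5,39.5),(-23.5,39.5)]),
'cross':poly([(-13.5,-36.5),(13.5,-36.5),(13.5,-13.5),(36.5,-13.5),(36.5,13.5),(13.5,13.5),(13.5,36.5),(-13.5,36.5),(-13.5,13.5),(-36.5,13.5),(-36.5,-13.5),(-13.5,-13.5)]),
'tee':poly([(-13.5,-36.5),(13.5,-36.5),(13.5,9.5),(36.5,9.5),(36.5,36.5),(-36.5,36.5),(-36.5,9.5),(-13.5,9.5)]),
'round':np.c_[np.cos(t),np.sin(t)]*.0315}
pts=[];nrm=[]
for s,p in pol.items():
    for k in range(len(p)):
        u,v=p[k],p[(k+1)%len(p)]; L=np.linalg.norm(v-u); n=max(2,int(L/.0015))
        w=u+(v-u)*((np.arange(n)+.5)/n)[:,None]; pts.append(w+np.array(G[s])*[.095,.0475])
pts=np.vstack(pts)
g=cv2.GaussianBlur(cv2.cvtColor(im,cv2.COLOR_RGB2GRAY).astype(np.float32),(0,0),1.0)
mag=np.minimum(np.hypot(cv2.Sobel(g,cv2.CV_32F,1,0),cv2.Sobel(g,cv2.CV_32F,0,1)),60)
mag[:, :][300:,180:445]=0
def sc(v,mg):
    q=outline(c,pts,.05,(rot(v[2]/100),np.array(v[:2])/1e3)).astype(np.float32)
    return -cv2.remap(mg,q[:,0].reshape(1,-1),q[:,1].reshape(1,-1),cv2.INTER_LINEAR).mean()
v=np.r_[t0*1e3,th*100]; best=(9,)
for dx in np.arange(-6,6.1,1):
  for dy in np.arange(-6,6.1,1):
    for da in np.arange(-3,3.1,1):
        w=v+[dx,dy,da]; q=sc(w,cv2.GaussianBlur(mag,(0,0),1.2)) if False else sc(w,mag)
        if q<best[0]: best=(q,w)
r=minimize(lambda w:sc(w,mag),best[1],method='Nelder-Mead'); print('grad',r.x[:2]/1e3,np.degrees(r.x[2]/100),r.fun,'net score',sc(v,mag))
np.save('case.npy',np.r_[r.x[:2]/1e3,r.x[2]/100])
o=im.copy()
big=cv2.resize(o[90:360,120:480],None,fx=2.2,fy=2.2)
q=outline(c,pts,.05,(rot(r.x[2]/100),r.x[:2]/1e3))
for x,y in q: cv2.circle(big,(int((x+.5-120)*2.2),int((y+.5-90)*2.2)),1,(0,255,0),-1)
cv2.imwrite('pics/ov.png',big[:,:,::-1])
E
```

```text
tee [311.31691314 235.22757948] 2566 (array([ 0.45235328, -0.36522251, 35.31134438]), np.float64(0.1429025723480122))
bar [310.45472066 235.01335758] 2195 (array([  0.60619998,  -0.3666104 , 179.74653671]), np.float64(0.16301375333118848))
cross [312.22681641 235.96483292] 2204 (array([ 0.46823496, -0.21826921,  7.60250908]), np.float64(0.19169575517322096))
round [311.58269758 236.1280607 ] 2368 (array([ 0.4538416 , -0.08185478, 19.46563971]), np.float64(0.1909757708718856))
square 0.82 [0.5144 0.1333]
bar 0.82 [0.6122 0.1431]
long 0.86 [0.4146 0.2181]
cross 0.76 [0.5049 0.2246]
tee 0.61 [0.6012 0.2397]
net [0.5115974  0.18026662] 6.1653796252261985
res mm [[-2.3  0.3]
 [ 1.  -0.1]
 [ 2.5  0.8]
 [-1.6 -2.9]
 [ 0.3  2. ]]
grad [0.51387131 0.1816686 ] 4.968670247370912 -39.92974090576172 net score -33.525978
```

View pics/ov.png

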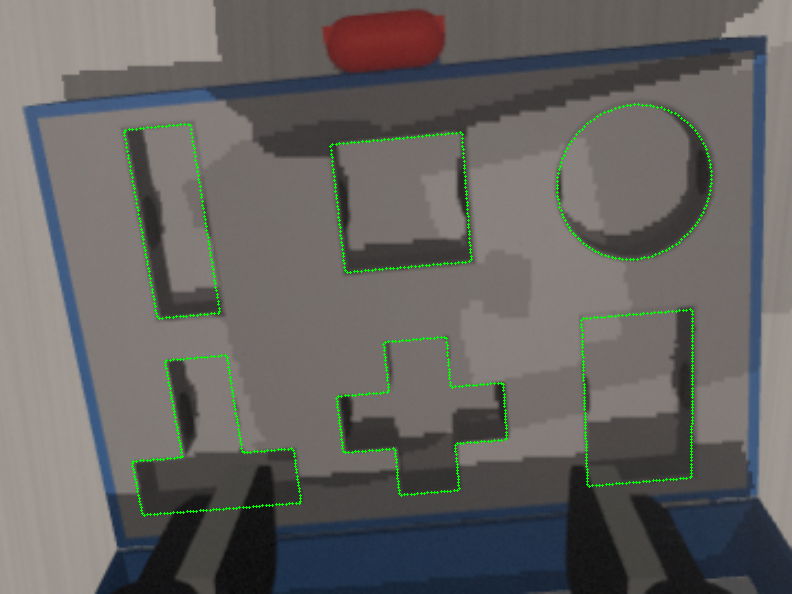

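The outlines sit on all six cutouts, so the case pose is good. Before the first reach, I'll check the grip fits in one crop.

Run:
```python
from h import *
P0={'tee':(.4523,-.3652),'bar':(.6062,-.3666),'cross':(.4682,-.2183),'round':(.4538,-.0819)}
yaw={'tee':35.3,'bar':179.7,'cross':7.6,'round':19.5}
out=[]
for s,p in P0.items():
    c,im=load('w_'+s); n=project(c,[[*p,.045]])[0].astype(int); m=gripmask(im,s,n); F=4
    r,_=fitgrip(c,m,yaws=[yaw[s]]); a=np.radians(r[2]); R=np.array([[np.cos(a),-np.sin(a),0],[np.sin(a),np.cos(a),0],[0,0,1]])
    x0,y0=n[0]-50,n[1]-37
    b=cv2.resize(im[y0:y0+75,x0:x0+100],None,fx=F,fy=F,interpolation=cv2.INTER_CUBIC).copy()
    cs,_=cv2.findContours(cv2.resize(m[y0:y0+75,x0:x0+100].astype(np.uint8),None,fx=F,fy=F),0,1); cv2.drawContours(b,cs,-1,(255,0,255),1)
    for z in (.058,.024):
        q=project(c,np.c_[rect(-9,9,-25,25),np.full(4,z)]@R.T+[r[0],r[1],0])
        cv2.polylines(b,[np.int32((q-[x0,y0]+.5)*F)],True,(0,255,0) if z>.03 else (0,255,255),1)
    for pg in DIE[s]:
        q=project(c,np.c_[pg,np.full(len(pg),.024)]@R.T+[r[0],r[1],0]); cv2.polylines(b,[np.int32((q-[x0,y0]+.5)*F)],True,(255,255,255),1)
    out.append(b)
cv2.imwrite('pics/ov2.png',np.vstack([np.hstack(out[:2]),np.hstack(out[2:])])[:,:,::-1])
```

```text
(no output)
```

View pics/ov2.png

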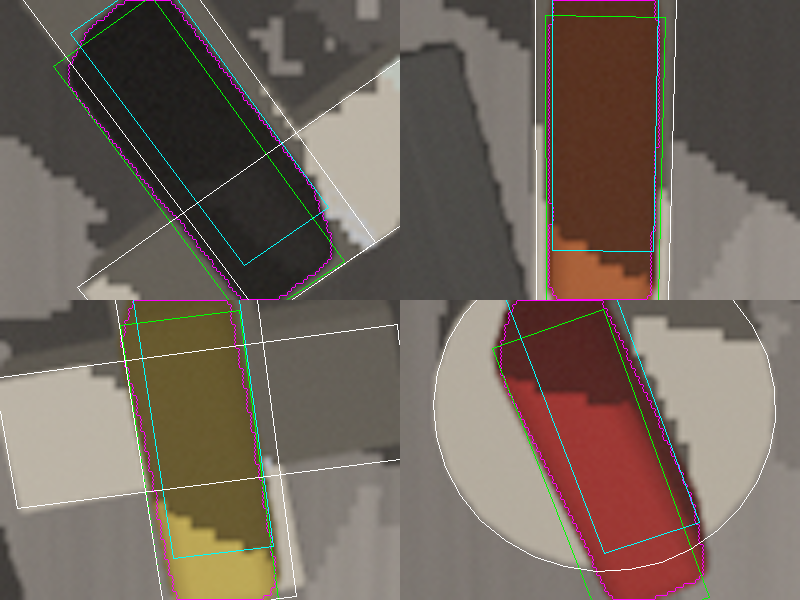

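The outlines match all four stamps: black tee, orange bar, yellow-grip cross and red round. I'll start with the round stamp.

```bash
cat >> h.py <<'E'
CX,CY,CA=np.load('case.npy')
GRID={'round':(-1,-1),'square':(0,-1),'bar':(1,-1),'long':(-1,1),'cross':(0,1),'tee':(1,1)}
def slot(s):
    a=np.array(GRID[s])*[.095,.0475]; return np.array([CX+np.cos(CA)*a[0]-np.sin(CA)*a[1],CY+np.sin(CA)*a[0]+np.cos(CA)*a[1]])
H=.029
def look(s,p,tag,wyaw):
    arm.goto([p[0],p[1],.17],down(wyaw)); arm.wait(.25); c,im=shot(tag)
    im=im.copy(); im[298:]=128
    m=gripmask(im,s,project(c,[[*p,.045]])[0],100); return fitgrip(c,m)
def pick(s,p,yaw0,flip):
    """yaw0: stamp yaw about; flip 0: tool yaw = stamp yaw-90, 180: +90"""
    r,res=look(s,p,'pk_'+s,yaw0-90+flip)
    y=yaw0+((r[2]-yaw0+90)%180-90); print(s,'pose',np.round(r,4),'yaw',round(y,2),'res',round(res,3))
    if np.hypot(*(r[:2]-p))>.01 or abs(y-yaw0)>6: print('MOVED?'); return None
    R=down(y-90+flip); arm.move_straight([*r[:2],.12],R); arm.move_straight([*r[:2],H],vel=.1,until_force=8)
    print('tcp',np.round(arm.read_tool_pos(),4)); arm.set_gripper(0,80)
    print('width',arm.read_width(),'force',arm.read_gripper_force())
    arm.move_straight([*r[:2],.2],vel=.2); print('lifted width',arm.read_width()); return y
def place(s,flip):
    q=slot(s); R=down(np.degrees(CA)-90+flip); top=.05+H
    arm.goto([*q,.2],R); arm.move_straight([*q,top+.006],vel=.15); arm.wait(.2)
    ca,sa=np.cos(CA),np.sin(CA); ok=False
    for i,(dx,dy) in enumerate([(0,0),(0,2),(0,-2),(2,0),(-2,0),(2,2),(-2,2),(2,-2),(-2,-2),(0,4),(0,-4)]):
        t=q+np.array([ca*dx-sa*dy,sa*dx+ca*dy])/1e3
        if i: arm.move_straight([*t,top+.004],vel=.05)
        hit=arm.move_straight([*t,top-.007],vel=.03,until_force=7); z=arm.read_tool_pos()[2]
        print('try',dx,dy,hit,round(z-top,4),np.round(arm.read_ft_force(),1))
        if not hit or z<top-.005: ok=True; break
    if not ok: return False
    hit=arm.move_straight([*t,top-.026],vel=.03,until_force=32); print('press',hit,round(arm.read_tool_pos()[2]-top+.024,4),np.round(arm.read_ft_force(),1))
    return True
def release(s):
    p=arm.read_tool_pos(); arm.set_gripper(.034); arm.move_straight([p[0],p[1],.13],vel=.15); arm.set_gripper(0)
    hit=arm.move_straight([p[0],p[1],.078],vel=.04,until_force=25); print('top contact',hit,np.round(arm.read_tool_pos(),4),'home=.084')
    arm.move_straight([p[0],p[1],.2],vel=.2); arm.set_gripper(.05)
E
python3 - <<'E'
from h import *
if pick('round',np.array([.4538,-.0819]),19.5,180) is not None: print(place('round',180), arm.read_t())
E
```

```text
round pose [ 0.4546 -0.0837 25.3501] yaw 25.35 res 0.177
tcp [ 0.455  -0.0838  0.0297]
width 0.01664388146787359 force 78.93929958343506
lifted width 0.016863745325930553
try 0 0 False -0.0074 [ 1.  -4.  -4.2]
press True 0.0006 [-3.8 -2.2  6.5]
True 20.45
```

Run:
```python
from h import *
release('round')
if pick('cross',np.array([.4682,-.2183]),7.6,0) is not None: print(place('cross',0), arm.read_t())
```

```text
top contact True [0.424  0.1255 0.0841] home=.084
cross pose [ 0.4681 -0.2178 10.906 ] yaw 10.91 res 0.222
tcp [ 0.4685 -0.218   0.0297]
width 0.016922079846395273 force 78.8591194152832
lifted width 0.016759295905218137
try 0 0 False -0.0071 [ 0.9  0.5 -0.6]
press True 0.0007 [-2.9 -0.6  6.9]
True 36.0917
```

Run:
```python
from h import *
release('cross')
if pick('tee',np.array([.4523,-.3652]),35.3,0) is not None: print(place('tee',0), arm.read_t())
```

```text
top contact True [0.51   0.2292 0.0841] home=.084
tee pose [ 0.4522 -0.3651 36.8314] yaw 36.83 res 0.116
tcp [ 0.4525 -0.3654  0.0298]
width 0.01678354841784391 force 79.04537200927734
lifted width 0.01642283834419855
try 0 0 False -0.0071 [ 0.6  0.  -2.1]
press True 0.0007 [-2.8 -0.5  5.9]
True 53.025
```

Run:
```python
from h import *
release('tee')
if pick('bar',np.array([.6062,-.3666]),0,180) is not None: print(place('bar',180), arm.read_t()); release('bar')
im=arm.grab_frame('top'); cv2.imwrite('pics/top1.png',im[:,:,::-1])
```

```text
top contact True [0.6048 0.237  0.084 ] home=.084
bar pose [  0.6057  -0.3681 179.8538] yaw -0.15 res 0.168
tcp [ 0.6061 -0.3683  0.0299]
width 0.01684253305324463 force 78.96521329879761
lifted width 0.016702577898007543
try 0 0 False -0.0071 [ 1.  -0.2 -2.1]
press True 0.0008 [-1.1 -0.2  5.6]
True 66.2583
top contact True [0.6134 0.1426 0.0841] home=.084
```

View pics/top1.png

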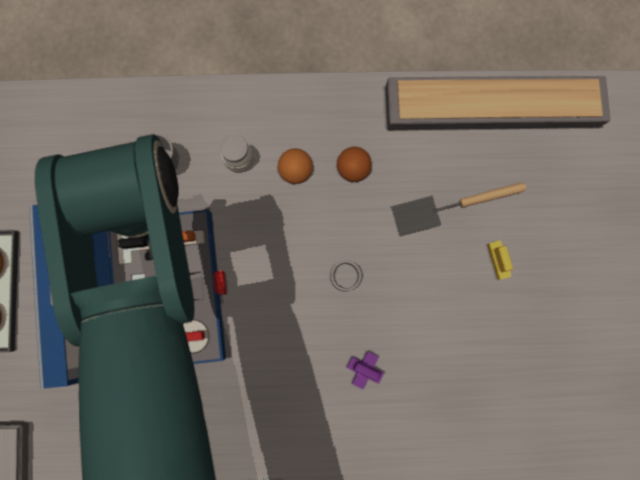

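All four stamps are home: every grip top was touched at 84 mm. The yellow bar and purple cross haven't moved. Next I'll swing the lid over from behind with the fingers shut.

```bash
cat >> h.py <<'E'
def cw(y,z,x=0.): return np.array([CX+np.cos(CA)*x-np.sin(CA)*y,CY+np.sin(CA)*x+np.cos(CA)*y,z])
def lidpt(th,s,n=.044): return .1-s*np.cos(th)+n*np.sin(th), .051+s*np.sin(th)+n*np.cos(th)
E
python3 - <<'E'
from h import *
R=down(np.degrees(CA)+90); arm.set_gripper(0)
arm.goto(cw(.05,.34),R); arm.goto(cw(.265,.34),R); arm.move_straight(cw(.265,.19),vel=.15)
print(np.round(arm.read_tool_pos(),3))
for th in np.arange(1.9,.25,-.11):
    if th>1.57: y,z=lidpt(th,.2); p=cw(y+.011,z-.03)
    else: y,z=lidpt(th,.17+.012*(1.57-th)/1.3); p=cw(y+.011*np.sin(th),z)
    if arm.move_straight(p,vel=.1,until_force=20): print('stop',th,np.round(arm.read_ft_force(),1)); break
print(th,arm.read_t(),np.round(arm.read_ft_force(),1),np.round(arm.read_tool_pos(),3))
cv2.imwrite('pics/sc1.png',arm.grab_frame('scene')[:,:,::-1])
E
```

```text
[0.491 0.446 0.191]
0.35999999999999854 79.0583 [ 1.1 -0.   0.8] [0.518 0.131 0.155]
```

View pics/sc1.png

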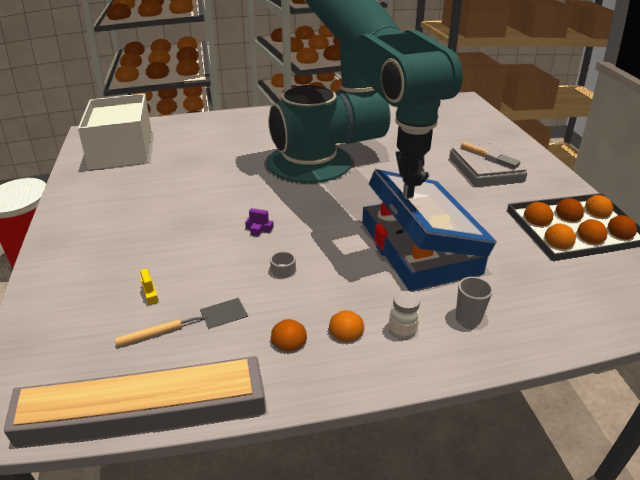

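The lid is following the fingers and is almost down.

Run:
```python
from h import *
for th in (.25,.15,.1):
    y,z=lidpt(th,.186); print(th,arm.move_straight(cw(y,z+.001),vel=.06,until_force=20),np.round(arm.read_ft_force(),1))
y,z=lidpt(0,.188)
hit=arm.move_straight(cw(y,.0925),vel=.02,until_force=30)
print(hit,np.round(arm.read_tool_pos(),4),cw(y,.095),np.round(arm.read_ft_force(),1))
p=arm.read_tool_pos(); arm.move_straight([p[0],p[1],.13],vel=.1)
hit=arm.move_straight([p[0],p[1],.0925],vel=.03,until_force=5); print('retouch z',hit,arm.read_tool_pos()[2])
arm.move_straight([p[0],p[1],.25],vel=.2); arm.goto([.4,-.35,.3],down(-90)); arm.wait(.5)
a=arm.grab_frame('scene')[140:300,330:540]; b=arm.grab_frame('top')
cv2.imwrite('pics/end.png',np.hstack([cv2.resize(a,(394,300)),cv2.resize(b,(400,300),interpolation=cv2.INTER_AREA)])[:,:,::-1]); print(arm.read_t())
```

```text
0.25 False [-0.2  0.6  0.5]
0.15 False [-0.2 -0.1 -0.2]
0.1 False [ 0.9 -0.1 -0.8]
True [0.5215 0.0948 0.0949] [0.52149308 0.09399929 0.095     ] [-2.7  0.9  8.8]
retouch z True 0.09495963858726836
86.625
```

View pics/end.png

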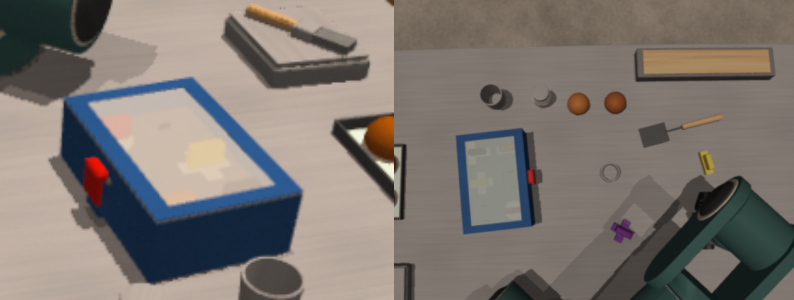

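The lid is shut and under its catch, with the edge at 95 mm when touched again. The bystanders look unmoved in the pictures.

```bash
python3 -c "
from bench import arm
print(arm.hand_in())"
```

```text
the job is handed in; nothing more can be done
None
```

I pressed all four stamps on the bench (round, cross, tee and bar) fully home, shut the lid past its catch, left the look-alikes and bystanders alone, and handed the job in at about 87 s; no verdict came back.

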